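# Weigh two castings and set the sound one in the trimming jig

### The job

One of these two cast bars is hollow inside: set them gently on opposite pans of the balance, let go and let it settle. Leave the lighter one lying on its pan, and slide the heavier one along the trimming jig's channel, nose first, until it meets the stop; press it home with a firm push of about 10 N over the drag of sliding, never more than 20 N on the stop, and leave it there bearing against the stop. Disturb nothing else.

Things in the scene. Friction and masses are not known exactly. Their poses are not given: they have to be found in the camera images.
- blank_a_mid (a point): casting A, one of two outwardly identical cast bronze bars, 70 x 24 x 24 mm, 0.2 to 0.4 kg; a round sprue stub (12 mm diameter and height) stands on its top, 23 mm from the middle towards the tail (-x) end. This point: middle of the bar, 12 mm above its underside; x from tail to nose, z up. One bar is at least 80 g lighter, which cannot be seen
- blank_b_mid (a point): casting B, one of two outwardly identical cast bronze bars, 70 x 24 x 24 mm, 0.2 to 0.4 kg; a round sprue stub (12 mm diameter and height) stands on its top, 23 mm from the middle towards the tail (-x) end. This point: middle of the bar, 12 mm above its underside; x from tail to nose, z up. One bar is at least 80 g lighter, which cannot be seen
- board: grey soldering board, fixed, 130 x 170 x 8 mm, on which both castings lie at the start (they lie about 80 mm apart, noses roughly away from the robot); origin at the centre of its underside
- balance: equal-arm balance, fixed: grey base 100 x 340 x 28 mm, a beam along its y axis and a round pan at each end, with a needle before a white plate in the middle up to 140 mm high; origin at the centre of the underside
- pan_left: flat round steel pan without rim, 110 mm diameter, at the balance's +y end, 125 mm from the middle; origin at the centre of its top surface, 105 mm above the table when level. It stays level, sinks up to 19 mm under a bar and rises as much when the other pan is loaded
- pan_right: the same pan at the balance's -y end
- beam (a joint): tilt of the beam, -0.17 to 0.17 rad, 0 when level (empty); positive: the right (-y) pan is lower, negative: the left (+y) pan is lower. The beam is sprung, 0.4 rad for each kg of difference: the lighter bar alone tips it 0.08 to 0.10 rad, the heavier alone 0.13 to 0.15, both on opposite pans 0.03 to 0.07 towards the heavier. It settles in about a second
- jig: steel trimming jig, fixed, base 205 x 86 x 12 mm. x runs along its channel from the open bed into the channel; origin on the table under the channel's middle line. The bed (top 12 mm above the table, open above) reaches 115 mm behind the origin. The channel, 27 mm wide, walls 27 mm high, starts 10 mm behind the origin; its flared mouth, 27 mm behind the origin, is about 46 mm wide
- bridge (a point): underside of a bridge across the channel, 27 mm above the channel's floor, from 6 to 20 mm ahead of the jig's origin: a bar can only be slid in under it, nose first, stub trailing. Below it a sprung ball in the -y wall presses the bar against the +y wall with about 6 N, so that the bar drags as it slides (some 2 to 8 N in all, varying). Axes as the jig's
- stop: stop block at the channel's far end; origin on the channel's floor at the block's near face, 66 mm ahead of the jig's origin. A screw spindle with a sprung round rubber tip (17 mm diameter, axis 12 mm above the floor) points from it to the mouth. The tip is what the nose must meet; it is part of the stop
- stop_axis (a point): where the spindle leaves the stop block. The tip's face stands anywhere from 25 to 50 mm ahead of the jig's origin (16 to 41 mm out from this point towards the mouth): its setting is not measured and must be found by feel. The tip gives 1 mm for each 4 N and has 6 mm of travel; the screw does not move
- steel_cup: bystander: steel mug, 80 mm wide and high; origin at its underside; leave alone
- crucible: bystander: white ceramic dish, 68 mm wide, 28 mm high; origin at its underside; leave alone
- crucible_used: bystander: brown dish, 72 mm wide, 30 mm high; origin at its underside; leave alone
- flux_bottle: bystander: white plastic bottle, 52 mm wide, 120 mm high; origin at its underside; leave alone
- chasing_hammer: bystander: hammer lying on the table, 220 mm long; origin at its underside; leave alone
- flask_ring: bystander: dark steel tube, 70 mm wide, 50 mm high; origin at its underside; leave alone
- brass_weight: bystander: brass knob weight, 32 mm wide, 42 mm high; origin at its underside; leave alone
Mind the look-alikes: they are no part of the job. Leave any black or white look-alike of the part that bears blank_a_mid alone.

How it is judged:
By the outcome, as a careful person would: the job done as asked, in the order asked, and still so for the second after the job is handed in, with the robot touching nothing.
It also fails if it takes over 72 s, if anything falls off the work surface, if the arm or the gripper's body presses on something with over 40 N, if the wrist force passes 120 N, or if a joint passes its speed limit or range.

### The arm

A 7-joint arm with a two-finger parallel gripper is mounted at the origin on the work surface. World frame = base frame: x ahead of the robot, y to its left, z up, the work surface at z = 0. Lengths are in m, angles in rad, forces in N, time in s.
With the tool pointing down it reaches from about 0.35 to 0.9 m from the base axis. Payload 8.1 kg.
Tool frame: the origin (TCP) lies midway between the tips of the shut fingers; the grasp point (between the pads) lies arm.grip_point_offset behind it (arm.grip_point_offset is the distance from the TCP to the grasp point, in m); y points along the fingers, z is the direction in which the jaws open and shut, and the axes are right-handed (so a half turn about y gives the same grasp; the last joint's range is limited). The gripper opens to 92 mm and grips with 3 to 60 N. Pads are 19 mm wide; open, the fingers measure 130 mm over their backs; the gripper's body (75 mm by 190 mm) begins 47 mm behind the grasp point.
Start: joints at [1.187, 0.434, 0.025, 1.573, -0.012, 1.134, -0.075], TCP at [0.173, -0.601, 0.227] pointing down, gripper open.
Joint ranges: [-2.62, 2.62], [-0.44, 2.09], [-1.27, 1.32], [0.08, 2.57], [-1.32, 4.46], [0.12, 2], [-2.74, 2.74]. Speed limits (rad/s): [2.22, 2.22, 3.01, 3.01, 3.14, 3.14, 3.14].

### API

Orientations are given as a rotation vector (axis times angle).
In Python, from cell import arm, get_image, camera_info gives the robot as it stands.
- The arm moves only by the tool carry_out, never from a script. Its argument "steps" is one flat list of numbers, 5 for each row, row after row: the opening, from 0 (shut) to 1 (fully open), then the shift along the world's x, y, z in units of 0.1 m (1.0 is 0.1 m), then the turn about the world's z in units of 45 degrees (1.0 is 45 degrees). In form: [hand, dx, dy, dz, spin, hand, dx, dy, dz, spin, ...]. A call has 1 to 12 rows; each row is the pose to reach, as a shift and turn from the pose commanded when the call began; what a row does not reach only later rows make up. A row lasts 1/10 s, in which the tool goes at most 50 mm and 8.59 degrees, less where a joint would pass 70% of its speed; a pose out of reach is approached as far as the arm can. A call with a number of a shift or a turn outside -1 to 1 is refused whole. A call with a gripper value outside its range is refused whole. The fingers move at their own pace and stop on an object; "grip_force" is the grip in N (left out, the last holds). Time passes only in rows, so rows that repeat a pose let the fingers close. It gives the time, the measured TCP pose, the force and the opening at its end, in the units of the state.
- arm.observe(): the state, without advancing time (a new reading comes with each control period).
- get_image(name): name is "side" or "top"; returns (picture, depth): 480x640x3 uint8, red, green, blue; 480x640 float32, m along the optical axis (not along the pixel's ray), 0 where there is no reading.
- camera_info(name): a dict with "fovy" (degrees; the focal length in pixels is half the picture's height over the tangent of half this angle, whatever the lens; pixels are square), "cx", "cy" (the principal point, pixels), "R" (3x3) and "t" (3): a world point X has camera coordinates R X + t. Camera axes: x right, y down, z forward; pixel columns grow to the right and rows downward; lengths in m; the calibration is good to about 2 mm. A picture is of the moment at which its call begins. camera_info takes no time and is no camera call.
- arm.sign_off(): hands the job in, once; it reports no verdict.
The state is a dict: "clock": time; "joints": joint angles; "dq": joint speeds; "joint_efforts": joint torques, N m; "position": TCP position; "ee_rot": TCP orientation; "force": force on the tool from outside, world axes, zero at the start; "ft_torque": the same for the moment, N m; "width": opening from 0.0 (shut) to 1.0 (fully open).
Only numpy, scipy, OpenCV 4.12 (cv2) and the standard library are available. Lean on these libraries where they do the work, as an engineer would, in place of code of your own. Each camera call takes 0.05 s, during which the arm holds its last target. There are 200 camera calls.

## Working session

There is one attempt and no reset: what is moved stays moved. The work goes in short steps, Python scripts to look and compute and a tool call to move; the robot and the scene stay as the last step left them, time stands still between calls to the robot, and variables do not carry over. Pictures are saved under pics/ and viewed, about 8 in all and at most 12, crops included, and the job is handed in when it is done.

Besides the shell and the picture viewer there is one more tool, called after ">>>" as name(argument=value, ...) on one line, values as JSON. carry_out: Moves the arm, as the interface text tells. Shifts and turns lie within -1 to 1; 1 stands for 0.1 m of shift or 45 degrees of turn. Its arguments: {"type":"object","properties":{"steps":{"type":"array","items":{"type":"number"}},"grip_force":{"type":"number"}},"required":["steps"]}

```bash
ls; mkdir -p pics; python3 - <<'E'
from cell import arm,get_image,camera_info
import cv2,numpy as np
for n in("top","side"):
    p,d=get_image(n); cv2.imwrite(f"pics/{n}0.png",p[:,:,::-1]); np.save(f"{n}0.npy",d); c=camera_info(n); print(n,c)
s=arm.observe(); print(s, arm.grip_point_offset)
E
```

```text
pics
top {'fovy': 42.59178979929422, 'cx': 316.10341820067583, 'cy': 241.3584927309066, 'R': array([[ 0.02633377, -0.99965249,  0.00119457],
       [-0.97668835, -0.02598346, -0.21308387],
       [ 0.21304086,  0.00444458, -0.97703318]]), 't': array([0.04649707, 0.50946674, 1.54131945])}
side {'fovy': 53.407766771243956, 'cx': 315.75293699783805, 'cy': 242.7454714495823, 'R': array([[-0.99518868, -0.09675803,  0.01540728],
       [-0.07983944,  0.70971937, -0.69994576],
       [ 0.05679053, -0.69780821, -0.71402979]]), 't': array([0.48670187, 0.06334744, 1.16058282])}
{'clock': 0.1, 'joints': array([ 1.18739302,  0.43514124,  0.02499966,  1.57405171, -0.01161116,
        1.13398569, -0.07513814]), 'dq': array([ 2.46779716e-04, -7.89817018e-05,  1.09248699e-03, -4.33841373e-03,
       -8.02713269e-04, -4.32499788e-04,  1.18551928e-03]), 'joint_efforts': array([ 1.95216882e-03, -6.69128323e+01,  9.87553708e-01, -3.15147150e+01,
       -6.05116482e-02,  3.74510558e-02,  3.91323829e-05]), 'position': array([ 0.1730082 , -0.60007891,  0.22601361]), 'ee_rot': array([-0.29292435,  2.07264021, -2.06970727]), 'force': array([ 0.1677825 , -0.52965776, -0.01511437]), 'ft_torque': array([ 0.04839036, -0.02915066,  0.03036294]), 'width': 1.0029012438324236} 0.0188
```

View pics/top0.png

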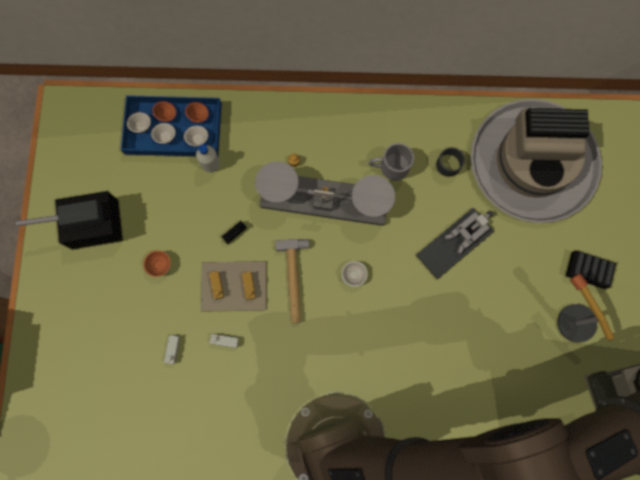

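View pics/side0.png

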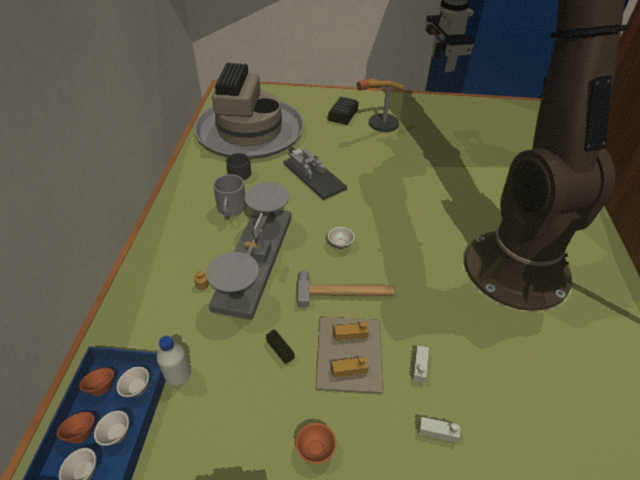

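The top picture shows the two orange bars at about (216,285) and (249,285). The balance pans are at (277,182) and (373,195), and the jig is at about (455,243). Next I'll enlarge these areas.

```bash
cat > h.py <<'E'
from cell import arm,get_image,camera_info
import cv2,numpy as np
def pts(n,d):
    c=camera_info(n); f=240/np.tan(np.radians(c["fovy"]/2)); v,u=np.mgrid[:480,:640]
    P=np.stack([(u-c["cx"])/f*d,(v-c["cy"])/f*d,d],-1); return (P-c["t"])@c["R"]
def pix(n,X):
    c=camera_info(n); f=240/np.tan(np.radians(c["fovy"]/2)); q=np.asarray(X)@c["R"].T+c["t"]
    return np.stack([q[...,0]/q[...,2]*f+c["cx"],q[...,1]/q[...,2]*f+c["cy"]],-1)
def ray(n,u,v,z):  # world point at height z on pixel ray
    c=camera_info(n); f=240/np.tan(np.radians(c["fovy"]/2)); o=-c["R"].T@c["t"]
    r=c["R"].T@np.array([(u-c["cx"])/f,(v-c["cy"])/f,1]); return o+r*(z-o[2])/r[2]
E
python3 - <<'E'
from h import *
t=cv2.imread("pics/top0.png"); s=cv2.imread("pics/side0.png")
a=cv2.resize(t[200:285,410:500],None,fx=4.4,fy=4.4,interpolation=cv2.INTER_CUBIC)
b=cv2.resize(s[140:205,275:355],None,fx=5,fy=5,interpolation=cv2.INTER_CUBIC)
c=np.zeros((374,800,3),np.uint8); c[:374,:396]=a[:374]; c[:325,400:800]=b[:325]; cv2.imwrite("pics/jig.png",c)
for n,im in(("top",t),("side",s)):
    d=np.load(n+"0.npy"); P=pts(n,d); h=cv2.cvtColor(im,cv2.COLOR_BGR2HSV)
    m=((h[...,0]>8)&(h[...,0]<26)&(h[...,1]>150)&(h[...,2]>70)).astype(np.uint8)
    k,l,st,ce=cv2.connectedComponentsWithStats(m)
    for i in range(1,k):
        if 60<st[i,4]<2000:
            q=P[l==i]; q=q[np.isfinite(q).all(1)]
            print(n,st[i],ce[i].round(1),np.median(q,0).round(4),q[:,2].max().round(3))
            if abs(np.median(q[:,1])-.2)<.15 and abs(np.median(q[:,0])-.42)<.15:
                for lo,hi in((.026,.036),(.038,.06)):
                    w=q[(q[:,2]>lo)&(q[:,2]<hi)]
                    if len(w)>5: print("   z",lo,len(w),w.mean(0).round(4),cv2.minAreaRect((w[:,:2]*1000).astype(np.float32)))
E
```

```text
top [ 21  85  23 134 600] [ 32.1 151.6] [ 7.526e-01  8.535e-01 -2.000e-04] 1.614
top [155 102  20  19 284] [164.5 111.2] [0.8768 0.4928 0.0152] 1.614
top [187 103  21  19 281] [196.8 111.7] [0.8779 0.4023 0.0151] 1.614
top [289 154  11  12 104] [293.9 159.7] [0.7384 0.126  0.0296] 0.048
top [  0 226  25 189 937] [ 10.2 316.2] [ 2.965e-01  8.540e-01 -6.000e-04] 1.614
top [144 251  27  25 525] [156.9 263.1] [0.447  0.479  0.0158] 1.614
top [210 272  13  26 220] [216.1 284.6] [0.3914 0.3156 0.0328] 0.05
   z 0.026 162 [0.3928 0.3162 0.0317] ((391.1232604980469, 316.1458740234375), (67.36629486083984, 22.538930892944336), 14.966084480285645)
   z 0.038 30 [0.3783 0.3118 0.0418] ((390.4382019042969, 313.6346740722656), (61.78190612792969, 16.16707420349121), 15.123140335083008)
top [243 273  12  26 214] [248.3 285.1] [0.3928 0.2323 0.0326] 0.051
   z 0.026 163 [0.3947 0.2327 0.0317] ((392.44219970703125, 232.61122131347656), (67.13768768310547, 21.61786651611328), 11.787443161010742)
   z 0.038 27 [0.3759 0.2279 0.0432] ((387.9271240234375, 226.2388153076172), (14.490422248840332, 54.4112
[... 613 characters left out ...]
7)
   z 0.038 24 [0.3701 0.2341 0.0432] ((370.3056640625, 233.08810424804688), (9.04454517364502, 10.472681045532227), 66.4554672241211)
side [332 357  36  20 464] [348.9 366.3] [0.3929 0.3256 0.0313] 0.866
   z 0.026 335 [0.3949 0.3241 0.0316] ((392.3725280761719, 322.02557373046875), (67.56388092041016, 23.973464965820312), 13.361987113952637)
   z 0.038 29 [0.3695 0.3167 0.044 ] ((369.0424499511719, 316.14703369140625), (11.06334114074707, 9.13456916809082), 52.049049377441406)
side [ 80 368  33  27 498] [ 97.1 380.5] [0.8745 0.3975 0.0169] 0.866
side [ 57 412  36  31 570] [ 76.1 426.4] [0.8752 0.4883 0.0166] 0.044
side [ 296  423   40   41 1230] [315.4 442.5] [0.4439 0.4729 0.0156] 0.866
```

View pics/jig.png

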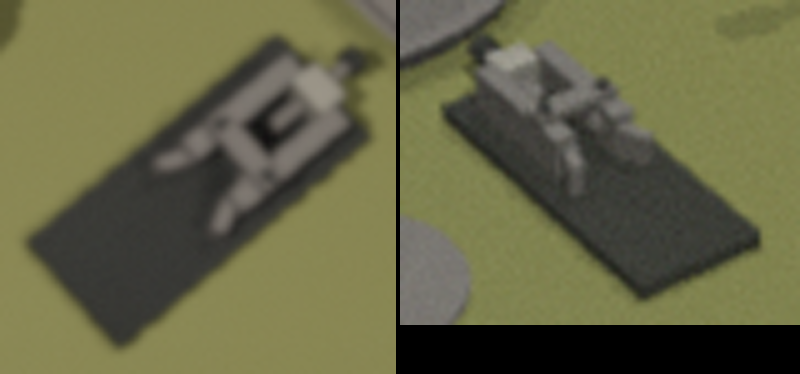

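The jig's open bed is at lower left in the top view, at about (427,267), and the stop is at upper right, at about (482,221). Next I'll measure the jig and pans from both cameras.

```bash
python3 - <<'E'
from h import *
for n in("top","side"):
    im=cv2.imread(f"pics/{n}0.png"); P=pts(n,np.load(n+"0.npy"))
    x,y,z=P[...,0],P[...,1],P[...,2]
    print(n,"table z",np.median(z[(abs(x-.45)<.2)&(abs(y)<.3)&(abs(z)<.01)]))
    m=(abs(x-.5)<.16)&(abs(y+.3)<.16)&(z>.006)&(z<.08)
    k,l,st,_=cv2.connectedComponentsWithStats(m.astype(np.uint8)); i=1+np.argmax(st[1:,4]); print(st[i])
    q=P[l==i]; g=(P[l==i])
    r=cv2.minAreaRect((q[q[:,2]<.02][:,:2]*1000).astype(np.float32)); print("base",r,cv2.boxPoints(r).round(1).tolist(), "z",np.median(q[q[:,2]<.02][:,2]))
    w=q[(q[:,2]>.034)&(q[:,2]<.044)]; print("walls",len(w),w.mean(0).round(4),cv2.minAreaRect((w[:,:2]*1000).astype(np.float32)))
    for yy in(.13,-.12,):
        m=(abs(x-.66)<.12)&(abs(y-yy)<.11)&(z>.095)&(z<.112); q=P[m]
        k,l,st,_=cv2.connectedComponentsWithStats(m.astype(np.uint8)); i=1+np.argmax(st[1:,4]); q=P[l==i]
        print("pan",len(q),cv2.minEnclosingCircle((q[:,:2]*1000).astype(np.float32)),q.mean(0).round(4),np.median(q[:,2]))
    for nm,c in(("cup",(.72,-.13)),("cruc",(.43,-.04)),("board",(.39,.27))):
        m=(abs(x-c[0])<.12)&(abs(y-c[1])<.12)&(z>.006)&(z<.012 if nm=="board" else z<.09); q=P[m]
        print(nm,len(q),q.mean(0).round(4))
        if nm=="board": print(cv2.minAreaRect((q[:,:2]*1000).astype(np.float32)))
E
```

```text
top table z 0.0007879128955000692
[ 416  207   79   73 2471]
base ((532.650390625, -317.9288635253906), (103.14990234375, 232.40933227539062), 39.50198745727539) [[418.8999938964844, -261.1000061035156], [566.7999877929688, -440.3999938964844], [646.4000244140625, -374.79998779296875], [498.5, -195.5]] z 0.012854833142955522
walls 363 [ 0.5583 -0.3513  0.0393] ((559.434326171875, -350.9755859375), (55.20045471191406, 140.48081970214844), 40.66111755371094)
pan 1329 ((651.4169921875, 165.85589599609375), 56.22510528564453) [0.6505 0.1648 0.1052] 0.10525704874638044
pan 1343 ((621.654296875, -81.69609832763672), 56.425445556640625) [ 0.62   -0.083   0.1055] 0.10561852529907133
cup 1607 [ 0.7168 -0.1264  0.0329]
cruc 1037 [ 0.4306 -0.041   0.0127]
board 1769 [0.3907 0.2715 0.0086]
((389.3957824707031, 270.01641845703125), (237.72422790527344, 239.5144500732422), 0.05876728892326355)
side table z 0.0005446420479193537
[ 272  139   75   60 1628]
base ((556.372314453125, -341.83966064453125), (90.98963928222656, 305.1184997558594), 41.424407958984375) [[421.29998779296875, -257.5], [623.2000122070312, -486.29998779296875], [691.4000244140625, -426.1000061035156], [489.5, -197.3000030517578]] z 0.012447549015987784
walls 259 [ 0.5575 -0.3419  0.0391] ((559.7110595703125, -345.10247802734375), (59.337310791015625, 141.5906219482422), 41.360721588134766)
pan 1652 ((651.677978515625, 168.9629669189453), 55.966880798339844) [0.6512 0.1716 0.1051] 0.10506098309145899
pan 1046 ((620.9175415039062, -79.7254409790039), 57.32789993286133) [ 0.6205 -0.0764  0.1053] 0.10527613157746993
cup 1686 [ 0.699  -0.1087  0.0457]
cruc 407 [ 0.4318 -0.0451  0.019 ]
board 3139 [0.3944 0.2867 0.0083]
((419.7285461425781, 262.432861328125), (180.730712890625, 206.4514617919922), 2.648616313934326)
```

```bash
python3 - <<'E'
from h import *
T=[(30,242),(120,347),(368,130),(283,37)]
t=np.array([ray("top",(x+.5)/4.4-.5+410,(y+.5)/4.4-.5+200,.012)[:2] for x,y in T])
S=[(758,234),(640,288),(445,105)]
s=np.array([ray("side",(x-400+.5)/5-.5+275,(y+.5)/5-.5+140,.012)[:2] for x,y in S])
print(t.round(4),s.round(4))
for a,b in((t[0],t[3]),(t[1],t[2]),(s[1],s[2])): print(np.hypot(*(b-a)),np.degrees(np.arctan2(*(b-a)[::-1])))
print("width",np.hypot(*(t[1]-t[0])),np.hypot(*(s[1]-s[0])), "bed end mid",(t[0]+t[1])/2,(s[0]+s[1])/2)
t=cv2.imread("pics/top0.png"); s=cv2.imread("pics/side0.png")
# candidate overlay at two y offsets in both cameras
yaw=np.radians(-50.0);ex=np.array([np.cos(yaw),np.sin(yaw)]);ey=np.array([-ex[1],ex[0]])
out=[]
for n,im,(r0,r1,c0,c1) in(("top",t,(200,285,410,495)),("side",s,(135,210,270,355))):
    o=cv2.resize(im[r0:r1,c0:c1],None,fx=4.7,fy=4.7,interpolation=cv2.INTER_CUBIC)
    ctr=(np.array([.4585,-.2285]) if n=="top" else np.array([.4585,-.2285]))
    O=ctr+.115*ex
    for rect,z in(((-.115,.09,-.043,.043),.012),((-.01,.066,-.0135,.0135),.039)):
        q=np.array([[*(O+x*ex+y*ey),z] for x,y in((rect[0],rect[2]),(rect[0],rect[3]),(rect[1],rect[3]),(rect[1],rect[2]))])
        p=((pix(n,q)-[c0,r0]+.5)*4.7-.5).round().astype(int); cv2.polylines(o,[p],True,(0,0,255),1)
    out.append(o)
h=max(o.shape[0] for o in out); c=np.zeros((h,sum(o.shape[1] for o in out),3),np.uint8); x=0
for o in out: c[:o.shape[0],x:x+o.shape[1]]=o; x+=o.shape[1]
cv2.imwrite("pics/fit.png",c); print(c.shape)
E
```

```text
[[ 0.4885 -0.2068]
 [ 0.426  -0.26  ]
 [ 0.5634 -0.4129]
 [ 0.6207 -0.3628]] [[ 0.4272 -0.2547]
 [ 0.4896 -0.1998]
 [ 0.621  -0.3558]]
0.20454064194648003 -49.7431959871625
0.20558665238328178 -48.045702608407645
0.20399877368141836 -49.897006575905785
width 0.0821377257738856 0.08315171947491085 bed end mid [ 0.4572492  -0.23337749] [ 0.45840919 -0.22722929]
(400, 800, 3)
```

View pics/fit.png

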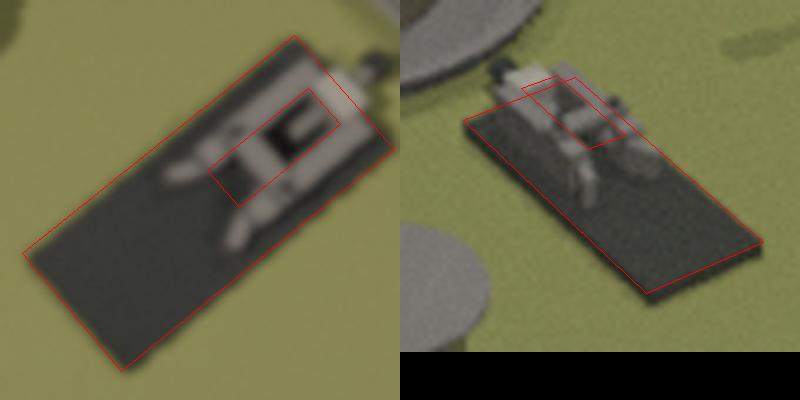

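The red fit matches both views to within about 1 px, with the jig yaw near -49.5°. The two cameras disagree by about 5 mm in y, and I'll settle that with the gripper in view. Next I'll check the tool yaw.

```bash
python3 - <<'E'
from h import *
from scipy.spatial.transform import Rotation as R
s=arm.observe(); M=R.from_rotvec(s["ee_rot"]).as_matrix(); print(M.round(3)); print("jaw yaw",np.degrees(np.arctan2(M[1,2],M[0,2])))
for n in("top","side"):
    P=pts(n,np.load(n+"0.npy")); m=(abs(P[...,0]-.35)<.15)&(abs(P[...,1]+.55)<.12)&(P[...,2]>.05); q=P[m]
    for lo in np.arange(.05,.4,.05):
        w=q[(q[:,2]>lo)&(q[:,2]<lo+.05)]
        if len(w): print(n,lo.round(2),len(w),w.min(0).round(2),w.max(0).round(2))
E
```

```text
[[-0.961 -0.001  0.277]
 [-0.277  0.001 -0.961]
 [ 0.    -1.    -0.001]]
jaw yaw -73.91897686913373
top 0.05 61 [ 0.31 -0.66  0.05] [ 0.48 -0.61  0.1 ]
top 0.1 208 [ 0.27 -0.66  0.1 ] [ 0.33 -0.6   0.15]
top 0.15 472 [ 0.3  -0.63  0.15] [ 0.42 -0.54  0.18]
top 0.3 25 [ 0.2  -0.62  0.3 ] [ 0.21 -0.59  0.32]
top 0.35 12 [ 0.2  -0.58  0.38] [ 0.2  -0.57  0.4 ]
side 0.05 62 [ 0.31 -0.62  0.05] [ 0.33 -0.6   0.1 ]
side 0.1 145 [ 0.27 -0.66  0.1 ] [ 0.36 -0.59  0.15]
side 0.15 223 [ 0.31 -0.62  0.15] [ 0.42 -0.54  0.18]
side 0.2 3 [ 0.2  -0.66  0.24] [ 0.2  -0.65  0.25]
side 0.25 20 [ 0.2  -0.67  0.26] [ 0.23 -0.63  0.3 ]
side 0.3 226 [ 0.2  -0.67  0.3 ] [ 0.23 -0.58  0.35]
side 0.35 54 [ 0.2  -0.61  0.35] [ 0.21 -0.56  0.4 ]
```

>>> carry_out(steps=[0.6,0,0.5,0,0,0.6,0,1,0,0], grip_force=30)

```text
clock: 0.3
position: [0.1729, -0.4995, 0.2255]
ee_rot: [-0.292, 2.073, -2.07]
force: [1.6, 0.6, 0.5]
width: 0.873
```

>>> carry_out(steps=[0.6,0.25,0.4,0,0,0.6,0.5,0.8,0,0])

```text
clock: 0.5
position: [0.2228, -0.4187, 0.2266]
ee_rot: [-0.291, 2.072, -2.072]
force: [1.4, 0.3, 0.4]
width: 0.703
```

>>> carry_out(steps=[0.6,0.3,0.4,0,0,0.6,0.6,0.8,0,0])

```text
clock: 0.7
position: [0.2836, -0.3388, 0.2268]
ee_rot: [-0.292, 2.071, -2.072]
force: [1.2, -0.2, -0.4]
width: 0.603
```

>>> carry_out(steps=[0.6,0.3,0.4,0,0,0.6,0.6,0.8,0,0])

```text
clock: 0.9
position: [0.3438, -0.2587, 0.2268]
ee_rot: [-0.292, 2.071, -2.071]
force: [1.5, -0.8, 0.3]
width: 0.601
```

>>> carry_out(steps=[0.6,0.3,0.4,0,0,0.6,0.6,0.8,0,0])

```text
clock: 1.1
position: [0.4038, -0.1787, 0.2268]
ee_rot: [-0.292, 2.071, -2.071]
force: [0.5, -0.3, 0.4]
width: 0.605
```

>>> carry_out(steps=[0.6,0,0.5,0,0,0.6,0,1,0,0])

```text
clock: 1.3
position: [0.4033, -0.0785, 0.2265]
ee_rot: [-0.293, 2.071, -2.071]
force: [1.8, 0.5, -0.3]
width: 0.599
```

>>> carry_out(steps=[0.6,0,0.5,0,0,0.6,0,1,0,0])

```text
clock: 1.5
position: [0.4026, 0.0213, 0.2267]
ee_rot: [-0.292, 2.071, -2.071]
force: [1.1, 0.4, 0.6]
width: 0.6
```

>>> carry_out(steps=[0.6,0,0.5,0,0,0.6,0,1,0,0])

```text
clock: 1.7
position: [0.4026, 0.1212, 0.2268]
ee_rot: [-0.292, 2.071, -2.071]
force: [2.0, -1.0, -0.4]
width: 0.599
```

>>> carry_out(steps=[0.6,0,0.5,0,0,0.6,0,1,0,0])

```text
clock: 1.9
position: [0.4027, 0.2212, 0.2267]
ee_rot: [-0.292, 2.071, -2.072]
force: [1.6, -0.8, -0.3]
width: 0.602
```

>>> carry_out(steps=[0.6,-0.1,0.5,-0.4,-0.05,0.6,-0.1,0.99,-0.8,-0.05,0.6,-0.1,0.99,-0.8,-0.05])

```text
clock: 2.2
position: [0.3913, 0.321, 0.1445]
ee_rot: [-0.259, 2.093, -2.092]
force: [0.4, -1.1, 0.3]
width: 0.598
```

```bash
python3 - <<'E'
from h import *
im,d=get_image("side"); im=im[:,:,::-1]; p=arm.observe()["position"]; print(p, pix("side",p))
o=cv2.resize(im[240:420,260:440],None,fx=3.3,fy=3.3,interpolation=cv2.INTER_CUBIC); cv2.imwrite("pics/hov.png",o)
E
```

```text
[0.39032064 0.32296607 0.14283188] [354.35577516 332.78222691]
```

View pics/hov.png

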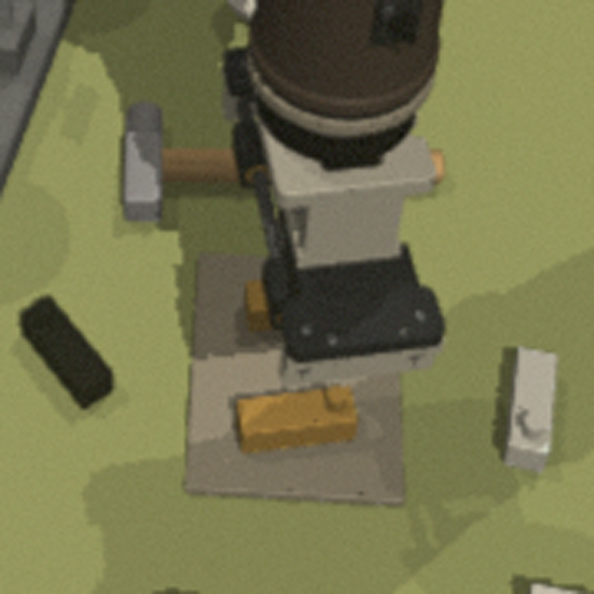

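The side view shows the gripper over the bars with its body hiding the fingers. The left bar is at about (296,420) in the crop. Next I'll lower onto it.

>>> carry_out(steps=[0.6,0,-0.01,-0.4,0,0.6,0,-0.02,-0.8,0,0.6,0,-0.02,-1,0,0.6,0,-0.02,-1,0])

```text
clock: 2.65
position: [0.3916, 0.3145, 0.0442]
ee_rot: [-0.259, 2.092, -2.099]
force: [0.2, 0.0, 0.5]
width: 0.6
```

>>> carry_out(steps=[0.6,0,0,-0.2,0,0.6,0,0,-0.32,0,0.6,0,0,-0.32,0,0.25,0,0,-0.32,0,0,0,0,-0.32,0,0,0,0,-0.32,0,0,0,0,-0.32,0,0,0,0,-0.32,0])

```text
clock: 3.45
position: [0.3935, 0.3174, 0.0154]
ee_rot: [-0.253, 2.094, -2.091]
force: [-0.5, 2.0, 4.1]
width: 0.257
```

>>> carry_out(steps=[0,0,0,0.2,0,0,0,0,0.6,0,0,0,0,1,0,0,0,0,1,0])

```text
clock: 3.85
position: [0.3949, 0.3185, 0.119]
ee_rot: [-0.247, 2.094, -2.087]
force: [0.3, 1.6, -2.6]
width: 0.258
```

>>> carry_out(steps=[0,0.4,-0.25,0.4,0,0,0.8,-0.5,0.6,0,0,0.8,-0.5,0.6,0])

```text
clock: 4.15
position: [0.4782, 0.2626, 0.1758]
ee_rot: [-0.244, 2.093, -2.097]
force: [-0.7, -0.2, -4.1]
width: 0.258
```

>>> carry_out(steps=[0,0.4,-0.25,0,0,0,0.8,-0.5,0,0,0,1,-0.5,0,0])

```text
clock: 4.45
position: [0.5766, 0.2097, 0.1726]
ee_rot: [-0.248, 2.093, -2.103]
force: [0.6, -0.6, -2.8]
width: 0.257
```

>>> carry_out(steps=[0,0.4,-0.25,0,0,0,0.8,-0.5,0,0,0,0.8,-0.5,0,0,0,0.8,-0.5,0,0])

```text
clock: 4.85
position: [0.6531, 0.1647, 0.1723]
ee_rot: [-0.255, 2.095, -2.097]
force: [-0.5, 1.2, -2.7]
width: 0.259
```

```bash
python3 - <<'E'
from h import *
for i in range(2):
    s=arm.observe(); print(s["clock"],s["position"],s["force"],s["width"])
    im,d=get_image("side")
p=s["position"]; u=pix("side",p); print(u); a=np.clip((u-[90,75]).astype(int),0,None); im=im[:,:,::-1]
o=cv2.resize(im[a[1]:a[1]+150,a[0]:a[0]+180],None,fx=4,fy=4,interpolation=cv2.INTER_CUBIC)
yaw=np.radians(13);
for y in (0,):
  b=[[p[0]+x*np.cos(yaw)-yy*np.sin(yaw),p[1]+x*np.sin(yaw)+yy*np.cos(yaw),p[2]-.004+z] for x,yy,z in((-.035,.012,0),(.035,.012,0),(.035,.012,.024),(-.035,.012,.024))]
  q=((pix("side",np.array(b))-a+.5)*4-.5).round().astype(int); cv2.polylines(o,[q],True,(0,0,255),1)
cv2.imwrite("pics/held.png",o); print(a)
E
```

```text
4.85 [0.65308132 0.16466456 0.17225339] [-0.49877386  1.22319144 -2.70601851] 0.2588606645307944
4.9 [0.65210526 0.16631195 0.17282088] [-0.71462349  0.01306012 -3.13588073] 0.2587846730458431
[228.2675246  246.90489802]
[138 171]
```

View pics/held.png

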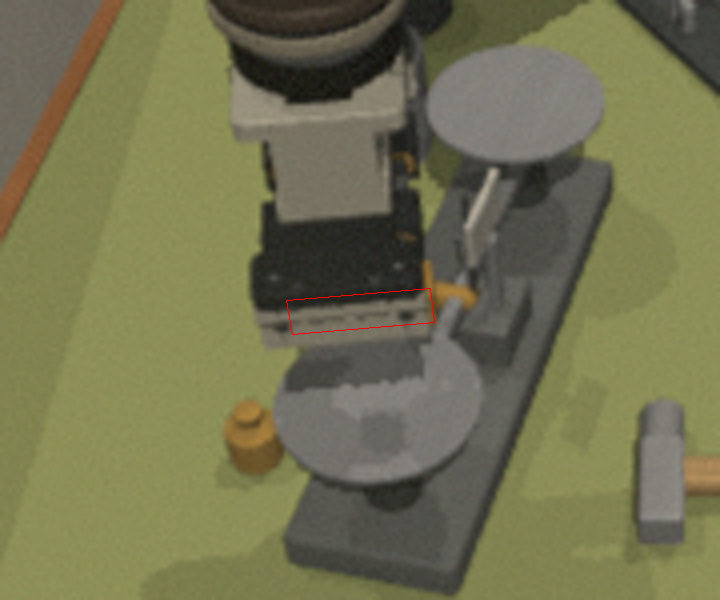

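The gripper hides the bar over the left pan, whose centre is at about (378,408) in the crop. The position reads (0.652, 0.166), which matches the pan. Next I'll lower it slowly.

>>> carry_out(steps=[0,0,0,-0.2,0,0,0,0,-0.4,0,0,0,0,-0.5,0,0,0,0,-0.55,0,0,0,0,-0.58,0,0,0,0,-0.6,0,0,0,0,-0.62,0,0,0,0,-0.64,0,0,0,0,-0.66,0,0,0,0,-0.68,0])

```text
clock: 5.95
position: [0.6536, 0.1666, 0.107]
ee_rot: [-0.253, 2.093, -2.093]
force: [1.4, 0.6, -2.2]
width: 0.257
```

>>> carry_out(steps=[0,0,0,-0.02,0,0,0,0,-0.04,0,0,0,0,-0.06,0,0,0,0,-0.06,0])

```text
clock: 6.35
position: [0.6532, 0.1665, 0.1005]
ee_rot: [-0.254, 2.093, -2.093]
force: [0.3, 0.5, -1.2]
width: 0.26
```

```bash
cat >> h.py <<'E'
def pans(n="side"):
    im,d=get_image(n); P=pts(n,d); r=[]
    for c in((.6515,.168),(.621,-.080)):
        m=(np.hypot(P[...,0]-c[0],P[...,1]-c[1])<.05)&(P[...,2]>.07)&(P[...,2]<.16); q=P[m]
        h,e=np.histogram(q[:,2],np.arange(.07,.16,.002)); i=h.argmax(); r.append((len(q),round(float(np.median(q[:,2][abs(q[:,2]-e[i]-.001)<.003])),4)))
    return r
def st():
    s=arm.observe(); print(round(s["clock"],2),s["position"].round(4),s["force"].round(2),round(s["width"],3))
E
python3 -c "
from h import *
for i in range(3): st(); print(pans(),pans('top'))"
```

```text
6.35 [0.6532 0.1665 0.1005] [ 0.35  0.54 -1.18] 0.26
[(477, 0.093), (863, 0.1173)] [(458, 0.0933), (690, 0.1187)]
6.45 [0.6532 0.1665 0.1008] [ 0.34  0.28 -0.57] 0.256
[(480, 0.0932), (863, 0.1171)] [(458, 0.0933), (696, 0.1172)]
6.55 [0.6532 0.1665 0.1009] [ 0.98  0.45 -0.74] 0.257
[(479, 0.0933), (863, 0.117)] [(453, 0.0932), (688, 0.1173)]
```

>>> carry_out(steps=[0,0,0,-0.02,0,0,0,0,-0.04,0,0,0,0,-0.05,0,0,0,0,-0.05,0,0.3,0,0,-0.05,0,0.4,0,0,-0.05,0,0.5,0,0,-0.05,0,0.5,0,0,-0.05,0])

```text
clock: 7.45
position: [0.6531, 0.1664, 0.0957]
ee_rot: [-0.254, 2.093, -2.093]
force: [-0.4, -0.6, -0.3]
width: 0.484
```

>>> carry_out(steps=[0.5,0,0,0.2,0,0.5,0,0,0.6,0,0.5,0,0,1,0])

```text
clock: 7.75
position: [0.6525, 0.1662, 0.1962]
ee_rot: [-0.256, 2.094, -2.094]
force: [1.0, -0.1, 0.7]
width: 0.499
```

>>> carry_out(steps=[0.6,-0.4,0.1,0,0,0.6,-0.8,0.2,0,0,0.6,-0.9,0.2,0,0])

```text
clock: 8.05
position: [0.5589, 0.1889, 0.1964]
ee_rot: [-0.26, 2.092, -2.09]
force: [-0.7, -0.3, 0.3]
width: 0.595
```

```bash
python3 -c "
from h import *
for i in range(2): st(); print(pans(),pans('top'))"
```

```text
8.05 [0.5589 0.1889 0.1964] [-0.74 -0.28  0.26] 0.595
[(1328, 0.0886), (0, nan)] [(0, nan), (1175, 0.1227)]
8.15 [0.5618 0.1869 0.1963] [ 0.01 -0.34  0.69] 0.595
[(1313, 0.0886), (1, 0.1227)] [(0, nan), (1184, 0.1225)]
  return _methods._mean(a, axis=axis, dtype=dtype,
  ret = ret.dtype.type(ret / rcount)
```

>>> carry_out(steps=[0.6,-0.4,0.2,0,-0.06,0.6,-0.8,0.3,0,-0.06,0.6,-0.9,0.3,0,-0.06])

```text
clock: 8.55
position: [0.4705, 0.2183, 0.1957]
ee_rot: [-0.212, 2.119, -2.117]
force: [0.5, -0.1, 0.5]
width: 0.601
```

>>> carry_out(steps=[0.6,-0.4,0.1,-0.2,0,0.6,-0.78,0.18,-0.6,0,0.6,-0.78,0.18,-0.9,0,0.6,-0.78,0.18,-0.9,0])

```text
clock: 8.95
position: [0.3937, 0.2329, 0.1027]
ee_rot: [-0.213, 2.118, -2.124]
force: [0.6, 0.1, 0.3]
width: 0.601
```

```bash
python3 -c "
from h import *
st(); get_image('top'); st(); get_image('top'); st()
"
```

```text
8.95 [0.3937 0.2329 0.1027] [0.64 0.06 0.31] 0.601
9.0 [0.3954 0.2337 0.1047] [-0.79  0.63 -0.49] 0.6
9.05 [0.3967 0.2345 0.1061] [-0.21  0.35  1.17] 0.601
```

>>> carry_out(steps=[0.6,-0.03,0,-0.4,0,0.6,-0.03,0,-0.6,0,0.6,-0.03,0,-0.8,0,0.6,-0.03,0,-0.8,0])

```text
clock: 9.45
position: [0.3937, 0.2342, 0.0253]
ee_rot: [-0.205, 2.12, -2.121]
force: [-0.3, -0.5, 0.4]
width: 0.599
```

```bash
python3 -c "
from h import *
st(); get_image('top'); st(); get_image('top'); st()
"
```

```text
9.45 [0.3937 0.2342 0.0253] [-0.29 -0.48  0.39] 0.599
9.5 [0.3939 0.2347 0.0263] [-0.47  0.17  0.24] 0.598
9.55 [0.394  0.235  0.0269] [1.18 0.29 0.22] 0.6
```

>>> carry_out(steps=[0.6,0,0,-0.08,0,0.6,0,0,-0.12,0,0.4,0,0,-0.12,0,0,0,0,-0.12,0,0,0,0,-0.12,0,0,0,0,-0.12,0,0,0,0,-0.12,0,0,0,0,-0.12,0])

```text
clock: 10.35
position: [0.3923, 0.2347, 0.0139]
ee_rot: [-0.206, 2.119, -2.119]
force: [0.2, 0.3, 1.7]
width: 0.257
```

>>> carry_out(steps=[0,0,0,0.2,0,0,0,0,0.6,0,0,0,0,1,0,0,0,0,1,0])

```text
clock: 10.75
position: [0.3942, 0.2363, 0.1178]
ee_rot: [-0.2, 2.12, -2.113]
force: [0.1, 0.5, -2.8]
width: 0.261
```

>>> carry_out(steps=[0,0,0,0.4,0,0,0,-0.5,0.8,0,0,0,-1,0.9,0])

```text
clock: 11.05
position: [0.3928, 0.1489, 0.2014]
ee_rot: [-0.208, 2.118, -2.114]
force: [1.8, -1.7, -2.6]
width: 0.259
```

>>> carry_out(steps=[0,0.3,-0.4,0,0,0,0.6,-0.8,0,0,0,0.6,-0.8,0,0])

```text
clock: 11.35
position: [0.4551, 0.0607, 0.1987]
ee_rot: [-0.196, 2.122, -2.128]
force: [-1.1, 0.7, -3.2]
width: 0.258
```

>>> carry_out(steps=[0,0.3,-0.4,0,0,0,0.6,-0.8,0,0,0,0.8,-0.8,0,0])

```text
clock: 11.65
position: [0.5332, -0.0198, 0.1981]
ee_rot: [-0.2, 2.121, -2.129]
force: [-0.4, -0.4, -2.4]
width: 0.261
```

>>> carry_out(steps=[0,0.4,-0.25,0,0,0,0.8,-0.5,0,0,0,0.8,-0.5,0,0,0,0.8,-0.5,0,0])

```text
clock: 12.05
position: [0.6119, -0.0629, 0.1976]
ee_rot: [-0.208, 2.122, -2.121]
force: [-0.3, 0.8, -2.7]
width: 0.26
```

```bash
python3 -c "
from h import *
st(); print(pans(),pans('top')); st()
" 2>/dev/null
```

```text
12.05 [ 0.6119 -0.0629  0.1976] [-0.29  0.79 -2.71] 0.26
[(1319, 0.0885), (896, 0.1219)] [(1118, 0.0891), (361, 0.1211)]
12.15 [ 0.6111 -0.0614  0.1986] [-0.71  0.36 -1.57] 0.261
```

>>> carry_out(steps=[0,0.09,-0.17,0,0,0,0.09,-0.17,-0.2,0,0,0.09,-0.17,-0.4,0,0,0.09,-0.17,-0.55,0,0,0.09,-0.17,-0.63,0,0,0.09,-0.17,-0.66,0,0,0.09,-0.17,-0.68,0,0,0.09,-0.17,-0.7,0,0,0.09,-0.17,-0.72,0,0,0.09,-0.17,-0.74,0,0,0.09,-0.17,-0.76,0])

```text
clock: 13.25
position: [0.6215, -0.0793, 0.1239]
ee_rot: [-0.206, 2.119, -2.119]
force: [0.1, -0.8, -1.8]
width: 0.259
```

>>> carry_out(steps=[0,0,0,-0.02,0,0,0,0,-0.04,0,0,0,0,-0.04,0,0,0,0,-0.04,0])

```text
clock: 13.65
position: [0.6212, -0.0794, 0.1197]
ee_rot: [-0.207, 2.119, -2.119]
force: [0.6, -0.4, -1.6]
width: 0.259
```

```bash
python3 -c "
from h import *
st(); print(pans(),pans('top')); st(); get_image('top'); st()
" 2>/dev/null
```

```text
13.65 [ 0.6212 -0.0794  0.1197] [ 0.56 -0.43 -1.56] 0.259
[(1336, 0.0965), (480, 0.1143)] [(1120, 0.097), (414, 0.1149)]
13.75 [ 0.6212 -0.0794  0.1198] [ 0.89  0.33 -0.55] 0.26
13.8 [ 0.6212 -0.0794  0.1198] [ 1.1   0.25 -0.45] 0.261
```

Nearly all the weight is on the pan, so I'll lower a little more, release, back off and let it settle.

>>> carry_out(steps=[0,0,0,-0.02,0,0,0,0,-0.04,0,0,0,0,-0.04,0,0.3,0,0,-0.04,0,0.4,0,0,-0.04,0,0.5,0,0,-0.04,0,0.5,0,0,-0.04,0])

```text
clock: 14.5
position: [0.6212, -0.0794, 0.1157]
ee_rot: [-0.206, 2.119, -2.119]
force: [-0.6, 0.4, -1.2]
width: 0.482
```

>>> carry_out(steps=[0.5,0,0,0.2,0,0.5,0,0,0.6,0,0.5,0,0,1,0])

```text
clock: 14.8
position: [0.6205, -0.0793, 0.2163]
ee_rot: [-0.209, 2.121, -2.119]
force: [0.9, 0.2, 0.2]
width: 0.498
```

>>> carry_out(steps=[0.6,-0.4,0.2,0,0,0.6,-0.8,0.4,0,0,0.6,-1,0.8,0,0])

```text
clock: 15.1
position: [0.5185, -0.0016, 0.2157]
ee_rot: [-0.203, 2.12, -2.125]
force: [0.5, 0.6, -0.2]
width: 0.599
```

>>> carry_out(steps=[0.6,0,0.5,0,0.03,0.6,0,0.9,0,0.06,0.6,0,0.9,0,0.06,0.6,0,0.9,0,0.06,0.6,0,0.9,0,0.06,0.6,0,0.9,0,0.06,0.6,0,0.9,0,0.06,0.6,0,0.9,0,0.06])

```text
clock: 15.9
position: [0.5213, 0.0898, 0.2156]
ee_rot: [-0.253, 2.094, -2.094]
force: [-0.6, -0.4, 0.3]
width: 0.6
```

```bash
python3 - 2>/dev/null <<'E'
from h import *
st(); print(pans(),pans('top')); st()
im,d=get_image("side");im=im[:,:,::-1]; P=pts("side",d)
h=cv2.cvtColor(np.ascontiguousarray(im),cv2.COLOR_BGR2HSV)
for n in("top","side"):
    a,d=get_image(n); P=pts(n,d); h=cv2.cvtColor(a,cv2.COLOR_RGB2HSV)
    m=((h[...,0]>8)&(h[...,0]<26)&(h[...,1]>140)&(h[...,2]>60))&(P[...,2]>.105)&(P[...,2]<.16)
    for c in((.6515,.168),(.621,-.08)):
        q=P[m&(np.hypot(P[...,0]-c[0],P[...,1]-c[1])<.06)]
        if len(q)<20: continue
        zt=np.median(q[:,2]); w=q[abs(q[:,2]-zt)<.003]; s=q[q[:,2]>zt+.006]
        print(n,len(q),zt,cv2.minAreaRect((w[:,:2]*1000).astype(np.float32)),s.mean(0).round(4))
cv2.imwrite("pics/bal.png",cv2.resize(im[150:330,180:360],None,fx=3.3,fy=3.3,interpolation=cv2.INTER_CUBIC))
E
```

```text
15.9 [0.5213 0.0898 0.2156] [-0.63 -0.43  0.31] 0.6
[(1333, 0.1003), (754, 0.1104)] [(464, 0.1009), (1146, 0.1109)]
16.0 [0.5212 0.0902 0.2157] [-0.42 -0.88  0.26] 0.605
top 234 0.13484359373122107 ((619.4168701171875, -81.05225372314453), (66.1921615600586, 20.863800048828125), 11.196496963500977) [ 0.604  -0.0853  0.145 ]
side 448 0.12293140248942383 ((651.1723022460938, 167.49754333496094), (67.65577697753906, 26.586610794067383), 14.378500938415527) [0.6291 0.1642 0.135 ]
side 302 0.1321787776920919 ((620.5324096679688, -75.0428466796875), (65.37643432617188, 23.8850154876709), 8.40466022491455) [ 0.5981 -0.08    0.1442]
```

View pics/bal.png

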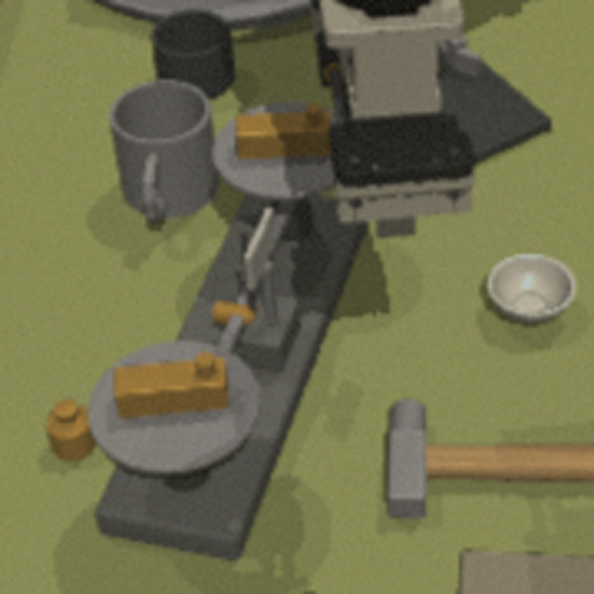

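The balance has settled with the left pan at 0.1005 and the right at 0.1107. That is a tilt of about -0.041, so the left bar is heavier by about 0.1 kg. Its lone tilt of 0.134 agrees. Next I'll pick the left bar up, a little towards its tail.

>>> carry_out(steps=[0.6,0.3,0.35,0,0,0.6,0.6,0.73,0,0,0.6,1,0.73,0,0,0.6,1,0.73,0,0])

```text
clock: 16.55
position: [0.6249, 0.164, 0.2145]
ee_rot: [-0.252, 2.094, -2.093]
force: [1.0, 0.2, -0.1]
width: 0.599
```

>>> carry_out(steps=[0.6,0.2,0,-0.2,0,0.6,0.2,0,-0.5,0,0.6,0.2,0,-0.7,0,0.6,0.2,0,-0.7,0,0.6,0.2,0,-0.7,0])

```text
clock: 17.05
position: [0.6411, 0.1636, 0.1461]
ee_rot: [-0.254, 2.093, -2.093]
force: [0.7, 0.2, 0.4]
width: 0.603
```

```bash
python3 - 2>/dev/null <<'E'
from h import *
st(); get_image("top"); st(); print(arm.observe()["joints"].round(2))
E
```

```text
17.05 [0.6411 0.1636 0.1461] [0.66 0.17 0.4 ] 0.603
17.1 [0.6416 0.1639 0.1469] [-0.03 -0.17  0.06] 0.6
[-0.01  0.62 -0.52  1.54  0.33  1.07 -1.93]
```

>>> carry_out(steps=[0.6,0,0,-0.2,0,0.6,0,0,-0.36,0,0.6,0,0,-0.4,0,0.4,0,0,-0.4,0,0.3,0,0,-0.4,0,0,0,0,-0.4,0,0,0,0,-0.4,0,0,0,0,-0.4,0,0,0,0,-0.4,0], grip_force=35)

```text
clock: 18.0
position: [0.6414, 0.1637, 0.106]
ee_rot: [-0.253, 2.093, -2.093]
force: [0.6, -0.1, 0.8]
width: 0.258
```

>>> carry_out(steps=[0,0,0,0.03,0,0,0,0,0.06,0,0,0,0,0.09,0,0,0,0,0.12,0,0,0,0,0.15,0,0,0,0,0.18,0,0,0,0,0.21,0,0,0,0,0.3,0,0,0,0,0.5,0,0,0,0,0.8,0,0,0,0,1,0])

```text
clock: 19.1
position: [0.6415, 0.164, 0.2082]
ee_rot: [-0.252, 2.093, -2.092]
force: [1.4, -0.2, -3.8]
width: 0.262
```

>>> carry_out(steps=[0,-0.4,0,0,0,0,-0.8,0,0,0,0,-1,-0.1,0,0])

```text
clock: 19.4
position: [0.5377, 0.1557, 0.2065]
ee_rot: [-0.259, 2.092, -2.09]
force: [0.6, -0.2, -2.2]
width: 0.261
```

```bash
python3 - 2>/dev/null <<'E'
from h import *
st(); print(pans(),pans("top")); st()
E
```

```text
19.4 [0.5377 0.1557 0.2065] [ 0.58 -0.23 -2.18] 0.261
[(1345, 0.1169), (333, 0.0936)] [(0, nan), (1145, 0.0932)]
19.5 [0.5384 0.1527 0.2065] [ 0.68  0.12 -3.7 ] 0.258
```

>>> carry_out(steps=[0,0,-0.3,0,-0.15,0,-0.1,-0.6,0,-0.31,0,-0.12,-0.8,0,-0.47])

```text
clock: 19.8
position: [0.5291, 0.0714, 0.2061]
ee_rot: [-0.145, -2.151, 2.153]
force: [0.5, -0.4, -3.4]
width: 0.258
```

>>> carry_out(steps=[0,0,-0.3,0,-0.15,0,-0.1,-0.6,0,-0.31,0,-0.12,-0.8,0,-0.47])

```text
clock: 20.1
position: [0.517, -0.0088, 0.2062]
ee_rot: [-0.499, -1.938, 1.94]
force: [0.1, 0.0, -3.7]
width: 0.257
```

>>> carry_out(steps=[0,0,-0.3,0,-0.15,0,-0.1,-0.6,0,-0.31,0,-0.12,-0.8,0,-0.47])

```text
clock: 20.4
position: [0.5049, -0.0889, 0.2062]
ee_rot: [-0.795, -1.701, 1.703]
force: [1.0, -0.1, -3.3]
width: 0.261
```

>>> carry_out(steps=[0,0,-0.3,-0.2,0,0,-0.1,-0.6,-0.4,0,0,-0.12,-0.8,-0.6,0,0,-0.12,-0.8,-0.6,0])

```text
clock: 20.8
position: [0.4913, -0.17, 0.1436]
ee_rot: [-0.789, -1.7, 1.705]
force: [-0.5, 1.2, -2.9]
width: 0.26
```

```bash
cat >> h.py <<'E'
from scipy.spatial.transform import Rotation as R
YAW=-49.5; ex=np.array([np.cos(np.radians(YAW)),np.sin(np.radians(YAW))]); ey=np.array([-ex[1],ex[0]]); O=np.array([.458,-.2313])+.115*ex
def sj():
    s=arm.observe(); M=R.from_rotvec(s["ee_rot"]).as_matrix(); d=s["position"][:2]-O
    f=s["force"]; print(round(s["clock"],2),"pos",s["position"].round(4),"jig x,y mm",(1000*d@ex).round(1),(1000*d@ey).round(1),"jaw",np.degrees(np.arctan2(M[1,2],M[0,2])).round(2),"F x,y,z",(f[:2]@ex).round(2),(f[:2]@ey).round(2),f[2].round(2),"w",round(s["width"],3))
E
python3 - 2>/dev/null <<'E'
from h import *
sj(); get_image("top"); sj(); print(arm.observe()["joints"].round(2),O)
E
```

```text
20.8 pos [ 0.4913 -0.17    0.1436] jig x,y mm -140.0 65.2 jaw -139.9 F x,y,z -1.24 0.43 -2.92 w 0.26
20.85 pos [ 0.4926 -0.1679  0.1449] jig x,y mm -140.7 67.5 jaw -139.78 F x,y,z -0.42 0.66 -3.55 w 0.261
[ 0.41  0.37 -0.24  1.91  0.11  0.87 -2.33] [ 0.53268653 -0.31874669]
```

>>> carry_out(steps=[0,-0.08,-0.4,0,0,0,-0.16,-0.84,-0.3,0,0,-0.16,-0.84,-0.7,0,0,-0.16,-0.84,-0.85,0,0,-0.16,-0.84,-0.85,0])

```text
clock: 21.35
position: [0.477, -0.2492, 0.0594]
ee_rot: [-0.785, -1.707, 1.706]
force: [0.5, -0.6, -3.1]
width: 0.259
```

```bash
python3 - 2>/dev/null <<'E'
from h import *
sj(); a,_=get_image("top"); b,_=get_image("side"); sj()
p=arm.observe()["position"]; o=[]
for n,im,(r0,c0) in(("top",a,(195,405)),("side",b,(125,265))):
    im=np.ascontiguousarray(cv2.resize(im[r0:r0+95,c0:c0+95,::-1],None,fx=4.2,fy=4.2,interpolation=cv2.INTER_CUBIC))
    for z in(0,.024):
        q=np.array([[*(p[:2]+(x+.012)*ex+y*ey),p[2]-.007+z] for x,y in((-.035,-.012),(-.035,.012),(.035,.012),(.035,-.012))])
        cv2.polylines(im,[((pix(n,q)-[c0,r0]+.5)*4.2-.5).round().astype(int)],True,(0,0,255),1)
    q=np.array([[*(O+x*ex),.012] for x in(-.115,.03)]); cv2.polylines(im,[((pix(n,q)-[c0,r0]+.5)*4.2-.5).round().astype(int)],False,(255,255,0),1)
    o.append(im)
cv2.imwrite("pics/pre.png",np.hstack(o))
E
```

```text
21.35 pos [ 0.477  -0.2492  0.0594] jig x,y mm -89.1 2.8 jaw -139.57 F x,y,z 0.78 0.01 -3.1 w 0.259
21.45 pos [ 0.4788 -0.2496  0.0618] jig x,y mm -87.6 3.9 jaw -139.52 F x,y,z -0.4 0.74 -3.28 w 0.256
```

View pics/pre.png

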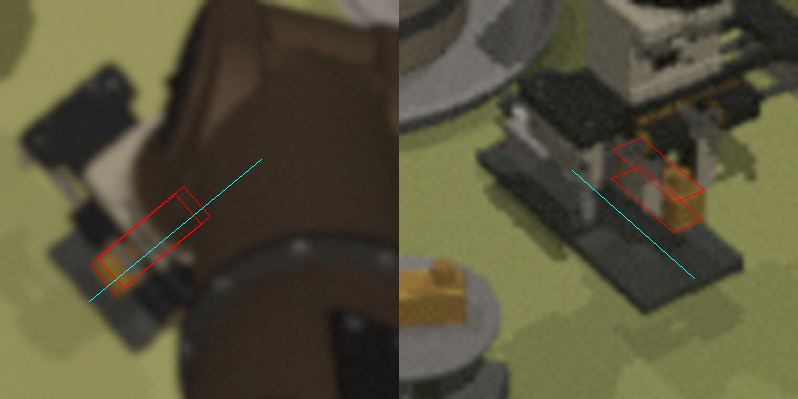

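The top crop shows the bar's tail over the bed at about (115,270). In the side crop the tail is at about (690,200), which matches the predicted box. Next I'll lower it to the bed.

>>> carry_out(steps=[0,-0.02,-0.02,-0.15,0,0,-0.02,-0.02,-0.3,0,0,-0.02,-0.02,-0.36,0,0,-0.02,-0.02,-0.38,0,0,-0.02,-0.02,-0.4,0,0,-0.02,-0.02,-0.4,0])

```text
clock: 22.05
position: [0.4758, -0.2524, 0.0214]
ee_rot: [-0.79, -1.707, 1.707]
force: [-0.7, 0.1, -3.2]
width: 0.255
```

```bash
python3 - 2>/dev/null <<'E'
from h import *
sj(); get_image("top"); sj(); get_image("top"); sj()
E
```

```text
22.05 pos [ 0.4758 -0.2524  0.0214] jig x,y mm -87.4 -0.2 jaw -139.6 F x,y,z -0.51 -0.47 -3.24 w 0.255
22.1 pos [ 0.4757 -0.2524  0.0213] jig x,y mm -87.4 -0.3 jaw -139.61 F x,y,z -0.94 0.06 -3.38 w 0.253
22.15 pos [ 0.4757 -0.2525  0.0213] jig x,y mm -87.4 -0.3 jaw -139.61 F x,y,z 0.09 -0.29 -3.6 w 0.258
```

>>> carry_out(steps=[0,0.01,0.01,-0.01,0,0,0.01,0.01,-0.02,0,0,0.01,0.01,-0.02,0])

```text
clock: 22.45
position: [0.4762, -0.2513, 0.0186]
ee_rot: [-0.789, -1.707, 1.707]
force: [-0.0, 1.4, -2.1]
width: 0.257
```

>>> carry_out(steps=[0,0,0,-0.01,0,0,0,0,-0.01,0])

```text
clock: 22.65
position: [0.4762, -0.2514, 0.018]
ee_rot: [-0.789, -1.707, 1.707]
force: [-0.8, 0.3, 3.7]
width: 0.258
```

```bash
python3 - 2>/dev/null <<'E'
from h import *
sj(); get_image("top"); sj()
E
```

```text
22.65 pos [ 0.4762 -0.2514  0.018 ] jig x,y mm -87.9 0.8 jaw -139.62 F x,y,z -0.73 -0.37 3.66 w 0.258
22.7 pos [ 0.4762 -0.2514  0.018 ] jig x,y mm -87.9 0.8 jaw -139.62 F x,y,z -1.78 -1.56 3.6 w 0.257
```

>>> carry_out(steps=[0,0.03,-0.04,0.005,0,0,0.07,-0.08,0.005,0,0,0.1,-0.115,0.005,0,0,0.13,-0.152,0.005,0,0,0.16,-0.19,0.005,0,0,0.195,-0.228,0.005,0,0,0.195,-0.228,0.005,0])

```text
clock: 23.4
position: [0.4963, -0.275, 0.0182]
ee_rot: [-0.79, -1.706, 1.707]
force: [-0.3, -0.2, -2.9]
width: 0.258
```

```bash
python3 - 2>/dev/null <<'E'
from h import *
sj(); get_image("top"); sj()
E
```

```text
23.4 pos [ 0.4963 -0.275   0.0182] jig x,y mm -57.0 0.7 jaw -139.65 F x,y,z -0.02 -0.36 -2.89 w 0.258
23.45 pos [ 0.4958 -0.2745  0.0181] jig x,y mm -57.6 0.7 jaw -139.64 F x,y,z 0.11 0.17 -2.93 w 0.261
```

>>> carry_out(steps=[0,0.02,-0.023,0,0,0,0.04,-0.046,0,0,0,0.065,-0.076,0,0,0,0.065,-0.076,0,0])

```text
clock: 23.85
position: [0.5026, -0.2824, 0.0182]
ee_rot: [-0.79, -1.706, 1.707]
force: [0.3, 0.5, -3.2]
width: 0.259
```

```bash
python3 - 2>/dev/null <<'E'
from h import *
sj(); get_image("top"); sj()
E
```

```text
23.85 pos [ 0.5026 -0.2824  0.0182] jig x,y mm -47.2 0.8 jaw -139.64 F x,y,z -0.16 0.58 -3.19 w 0.259
23.9 pos [ 0.5023 -0.2821  0.0182] jig x,y mm -47.6 0.7 jaw -139.64 F x,y,z -0.02 0.32 -2.83 w 0.258
```

>>> carry_out(steps=[0,0.015,-0.018,0,0,0,0.03,-0.036,0,0,0,0.052,-0.061,0,0,0,0.052,-0.061,0,0])

```text
clock: 24.3
position: [0.5068, -0.2858, 0.018]
ee_rot: [-0.784, -1.708, 1.705]
force: [-3.7, 7.1, 1.6]
width: 0.258
```

```bash
python3 - 2>/dev/null <<'E'
from h import *
sj(); get_image("top"); sj()
E
```

```text
24.3 pos [ 0.5068 -0.2858  0.018 ] jig x,y mm -41.9 1.7 jaw -139.52 F x,y,z -7.76 1.77 1.62 w 0.258
24.35 pos [ 0.5068 -0.2858  0.018 ] jig x,y mm -41.9 1.7 jaw -139.52 F x,y,z -7.19 1.67 2.13 w 0.264
```

The drag rose to about 7 N where the ball bears on the nose. The bar is in the channel, so I'll release it, go behind the tail, turn the jaws along the channel and shut them to push.

>>> carry_out(steps=[0.3,0,0,0,0,0.4,0,0,0,0,0.4,0,0,0,0,0.4,0,0,0.2,0,0.4,0,0,0.5,0,0.4,0,0,0.65,0,0.2,-0.15,0.18,0.65,0.1,0,-0.325,0.38,0.65,0.3,0,-0.325,0.38,0.65,0.5,0,-0.325,0.38,0.65,0.7,0,-0.325,0.38,0.65,0.9,0,-0.325,0.38,0.65,1])

```text
clock: 25.55
position: [0.4753, -0.2503, 0.0837]
ee_rot: [-0.083, -2.183, 2.185]
force: [-0.2, -0.2, -0.1]
width: 0.007
```

>>> carry_out(steps=[0,0,0,0,0.18,0,0,0,0,0.36,0,0,0,0,0.54,0,0,0,0,0.72,0,0,0,0,0.9,0,0,0,0,1,0,0,0,0,1])

```text
clock: 26.25
position: [0.4752, -0.2504, 0.0835]
ee_rot: [-0.666, 1.811, -1.812]
force: [0.8, -1.3, -0.3]
width: 0.002
```

```bash
python3 - 2>/dev/null <<'E'
from h import *
sj(); b,_=get_image("side"); a,d=get_image("top"); sj()
for n,im in (("side",b),):
    P=pts(n,get_image(n)[1]); h=cv2.cvtColor(im,cv2.COLOR_RGB2HSV)
    m=((h[...,0]>8)&(h[...,0]<26)&(h[...,1]>140)&(h[...,2]>60))&(P[...,2]<.06)
    q=P[m&(np.hypot(*(P[...,:2]-O).transpose(2,0,1))<.12)]; j=(q[:,:2]-O)@np.c_[ex,ey]*1000
    print(len(q),j.min(0),j.max(0),j.mean(0),q[:,2].max())
cv2.imwrite("pics/behind.png",cv2.resize(np.ascontiguousarray(b[120:240,230:390,::-1]),None,fx=4.5,fy=4.5,interpolation=cv2.INTER_CUBIC))
E
```

```text
26.25 pos [ 0.4752 -0.2504  0.0835] jig x,y mm -89.3 0.7 jaw -49.58 F x,y,z 1.49 -0.27 -0.34 w 0.002
26.35 pos [ 0.4752 -0.2502  0.0834] jig x,y mm -89.5 0.8 jaw -49.79 F x,y,z 0.49 1.21 0.54 w 0.005
189 [-70.8524345  -11.81002086] [ 1.16182103 16.56417788] [-44.49689508   6.6049536 ] 0.051351580904210485
```

View pics/behind.png

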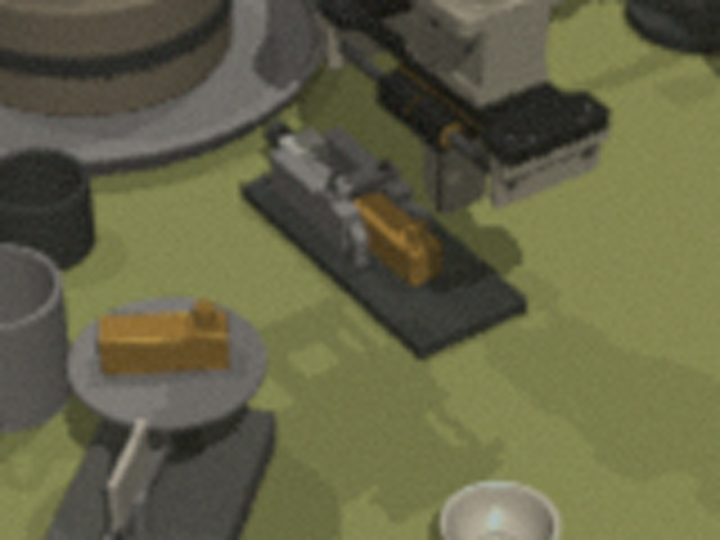

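The bar sits nose in the channel with its stub trailing, its tail at about (425,265) in the crop, and the gripper is behind and above it. Next I'll back off 8 mm and lower.

>>> carry_out(steps=[0,-0.055,0.065,0,0,0,-0.055,0.065,-0.2,0,0,-0.055,0.065,-0.4,0,0,-0.055,0.065,-0.55,0,0,-0.055,0.065,-0.62,0,0,-0.055,0.065,-0.62,0])

```text
clock: 27.0
position: [0.4688, -0.2429, 0.0205]
ee_rot: [-0.668, 1.814, -1.812]
force: [0.1, 0.8, 0.4]
width: 0.001
```

>>> carry_out(steps=[0,0.01,-0.012,0,0,0,0.02,-0.024,0,0,0,0.03,-0.036,0,0,0,0.03,-0.036,0,0])

```text
clock: 27.4
position: [0.4728, -0.2475, 0.0216]
ee_rot: [-0.665, 1.812, -1.813]
force: [0.6, -0.1, -1.1]
width: 0.007
```

```bash
python3 - 2>/dev/null <<'E'
from h import *
sj(); get_image("top"); sj()
E
```

```text
27.4 pos [ 0.4728 -0.2475  0.0216] jig x,y mm -93.1 0.8 jaw -49.65 F x,y,z 0.47 0.33 -1.1 w 0.007
27.45 pos [ 0.4727 -0.2473  0.0215] jig x,y mm -93.4 0.8 jaw -49.64 F x,y,z -0.34 0.58 -0.35 w 0.002
```

>>> carry_out(steps=[0,0.02,-0.023,0,0,0,0.04,-0.046,0,0,0,0.06,-0.069,0,0,0,0.08,-0.092,0,0,0,0.1,-0.115,0,0,0,0.11,-0.129,0,0])

```text
clock: 28.05
position: [0.4826, -0.2584, 0.0209]
ee_rot: [-0.669, 1.815, -1.81]
force: [-3.2, 6.0, 3.7]
width: 0.009
```

```bash
python3 - 2>/dev/null <<'E'
from h import *
sj(); get_image("top"); sj()
E
```

```text
28.05 pos [ 0.4826 -0.2584  0.0209] jig x,y mm -78.4 1.1 jaw -49.55 F x,y,z -6.66 1.43 3.72 w 0.009
28.1 pos [ 0.4828 -0.2589  0.021 ] jig x,y mm -77.9 1.0 jaw -49.56 F x,y,z -3.33 0.73 1.73 w 0.005
```

>>> carry_out(steps=[0,0.013,-0.015,0,0,0,0.026,-0.03,0,0,0,0.039,-0.045,0,0,0,0.05,-0.06,0,0])

```text
clock: 28.5
position: [0.4878, -0.2647, 0.021]
ee_rot: [-0.668, 1.814, -1.81]
force: [-2.1, 5.1, 2.6]
width: 0.005
```

```bash
python3 - 2>/dev/null <<'E'
from h import *
sj(); get_image("top"); sj()
E
```

```text
28.5 pos [ 0.4878 -0.2647  0.021 ] jig x,y mm -70.3 1.0 jaw -49.56 F x,y,z -5.26 1.77 2.63 w 0.005
28.55 pos [ 0.4881 -0.2651  0.021 ] jig x,y mm -69.7 1.0 jaw -49.58 F x,y,z -2.85 0.55 1.54 w 0.009
```

>>> carry_out(steps=[0,0.0065,-0.0076,0,0,0,0.013,-0.015,0,0])

```text
clock: 28.75
position: [0.4893, -0.2665, 0.021]
ee_rot: [-0.668, 1.813, -1.811]
force: [-2.7, 4.7, 1.0]
width: 0.006
```

>>> carry_out(steps=[0,0.0065,-0.0076,0,0,0,0.013,-0.015,0,0])

```text
clock: 28.95
position: [0.4906, -0.268, 0.021]
ee_rot: [-0.668, 1.813, -1.811]
force: [-1.7, 3.7, 2.8]
width: 0.003
```

>>> carry_out(steps=[0,0.0065,-0.0076,0,0,0,0.0065,-0.0076,0,0])

```text
clock: 29.15
position: [0.4915, -0.2691, 0.021]
ee_rot: [-0.667, 1.813, -1.811]
force: [-1.4, 4.9, 0.9]
width: 0.004
```

```bash
python3 -c "
from h import *
sj()"
```

```text
29.15 pos [ 0.4915 -0.2691  0.021 ] jig x,y mm -64.5 1.0 jaw -49.59 F x,y,z -4.6 2.08 0.94 w 0.004
```

>>> carry_out(steps=[0,0.0065,-0.0076,0,0,0,0.01,-0.0115,0,0])

```text
clock: 29.35
position: [0.4925, -0.2704, 0.021]
ee_rot: [-0.667, 1.813, -1.812]
force: [-2.1, 4.4, -0.5]
width: 0.005
```

>>> carry_out(steps=[0,0.0065,-0.0076,0,0,0,0.01,-0.0115,0,0])

```text
clock: 29.55
position: [0.4937, -0.2719, 0.0211]
ee_rot: [-0.667, 1.813, -1.812]
force: [-1.7, 4.9, -0.9]
width: 0.001
```

>>> carry_out(steps=[0,0.0065,-0.0076,0,0,0,0.01,-0.0115,0,0])

```text
clock: 29.75
position: [0.4947, -0.2732, 0.0211]
ee_rot: [-0.666, 1.812, -1.813]
force: [-1.0, 4.3, -1.1]
width: 0.001
```

>>> carry_out(steps=[0,0.0065,-0.0076,0,0,0,0.01,-0.0115,0,0])

```text
clock: 29.95
position: [0.4957, -0.2743, 0.0212]
ee_rot: [-0.666, 1.812, -1.813]
force: [-1.8, 3.5, -1.7]
width: 0.007
```

>>> carry_out(steps=[0,0.0065,-0.0076,0,0,0,0.01,-0.0115,0,0])

```text
clock: 30.15
position: [0.4968, -0.2754, 0.0212]
ee_rot: [-0.666, 1.812, -1.813]
force: [-1.6, 4.6, -1.0]
width: 0.006
```

>>> carry_out(steps=[0,0.0065,-0.0076,0,0,0,0.01,-0.0115,0,0])

```text
clock: 30.35
position: [0.4974, -0.276, 0.0211]
ee_rot: [-0.667, 1.813, -1.812]
force: [-2.6, 6.7, 0.7]
width: 0.007
```

```bash
python3 -c "
from h import *
sj()"
```

```text
30.35 pos [ 0.4974 -0.276   0.0211] jig x,y mm -55.4 1.0 jaw -49.59 F x,y,z -6.78 2.41 0.68 w 0.007
```

>>> carry_out(steps=[0,0.0035,-0.004,0,0,0,0.0065,-0.0076,0,0])

```text
clock: 30.55
position: [0.4977, -0.2762, 0.0211]
ee_rot: [-0.668, 1.814, -1.811]
force: [-4.4, 7.7, 1.9]
width: 0.008
```

```bash
python3 -c "
from h import *
sj()"
```

```text
30.55 pos [ 0.4977 -0.2762  0.0211] jig x,y mm -55.0 1.0 jaw -49.58 F x,y,z -8.67 1.67 1.92 w 0.008
```

>>> carry_out(steps=[0,0.0035,-0.004,0,0,0,0.0065,-0.0076,0,0])

```text
clock: 30.75
position: [0.498, -0.2765, 0.021]
ee_rot: [-0.669, 1.814, -1.81]
force: [-5.3, 10.6, 4.3]
width: 0.003
```

>>> carry_out(steps=[0,0.0035,-0.004,0,0,0,0.0065,-0.0076,0,0])

```text
clock: 30.95
position: [0.4984, -0.2767, 0.021]
ee_rot: [-0.669, 1.815, -1.809]
force: [-6.5, 11.0, 5.1]
width: 0.003
```

```bash
python3 -c "
from h import *
sj(); get_image('top'); sj()"
```

```text
30.95 pos [ 0.4984 -0.2767  0.021 ] jig x,y mm -54.2 1.2 jaw -49.54 F x,y,z -12.56 2.17 5.12 w 0.003
31.0 pos [ 0.4984 -0.2767  0.021 ] jig x,y mm -54.2 1.2 jaw -49.54 F x,y,z -12.23 2.79 4.29 w 0.006
```

>>> carry_out(steps=[0,0.0035,-0.004,0,0,0,0.0075,-0.009,0,0,0,0.0075,-0.009,0,0])

```text
clock: 31.3
position: [0.4988, -0.2771, 0.021]
ee_rot: [-0.67, 1.816, -1.808]
force: [-6.7, 13.1, 6.3]
width: 0.007
```

```bash
python3 -c "
from h import *
sj(); get_image('top'); sj()"
```

```text
31.3 pos [ 0.4988 -0.2771  0.021 ] jig x,y mm -53.7 1.3 jaw -49.52 F x,y,z -14.32 3.36 6.34 w 0.007
31.35 pos [ 0.4988 -0.2771  0.021 ] jig x,y mm -53.7 1.3 jaw -49.52 F x,y,z -13.54 2.35 6.18 w 0.007
```

>>> carry_out(steps=[0,0.0035,-0.004,0,0,0,0.0035,-0.004,0,0,0,0.0035,-0.004,0,0])

```text
clock: 31.65
position: [0.4989, -0.2772, 0.021]
ee_rot: [-0.671, 1.816, -1.808]
force: [-7.2, 12.9, 7.7]
width: 0.007
```

```bash
python3 -c "
from h import *
sj(); get_image('top'); sj()"
```

```text
31.65 pos [ 0.4989 -0.2772  0.021 ] jig x,y mm -53.5 1.3 jaw -49.51 F x,y,z -14.5 2.86 7.66 w 0.007
31.7 pos [ 0.4989 -0.2772  0.021 ] jig x,y mm -53.5 1.3 jaw -49.51 F x,y,z -15.0 2.94 8.06 w 0.01
```

That is about 14.8 N of push against 4.3 N of drag, so roughly 10.5 N on the stop. Next I'll back off gently and lift clear.

>>> carry_out(steps=[0,-0.01,0.012,0,0,0,-0.02,0.024,0,0,0,-0.03,0.036,0,0,0,-0.05,0.06,0,0,0,-0.08,0.095,0,0,0,-0.12,0.14,0,0,0,-0.16,0.19,0,0,0,-0.16,0.19,0.3,0,0,-0.16,0.19,0.7,0,0,-0.16,0.19,1,0])

```text
clock: 32.7
position: [0.4848, -0.2607, 0.123]
ee_rot: [-0.666, 1.811, -1.812]
force: [0.8, -0.0, 0.2]
width: 0.006
```

>>> carry_out(steps=[0,-0.3,0.3,0.4,0,0,-0.6,0.5,0.7,0,0,-0.8,0.6,0.8,0,0,-0.8,0.6,0.8,0])

```text
clock: 33.1
position: [0.4027, -0.1998, 0.203]
ee_rot: [-0.668, 1.809, -1.815]
force: [0.2, 0.1, -0.6]
width: 0.004
```

```bash
python3 - 2>/dev/null <<'E'
from h import *
sj(); print(pans(),pans("top"))
o=[]
for n,(r0,c0) in(("top",(190,400)),("side",(120,265))):
    im,_=get_image(n); o.append(cv2.resize(np.ascontiguousarray(im[r0:r0+95,c0:c0+95,::-1]),None,fx=4.2,fy=4.2,interpolation=cv2.INTER_CUBIC))
cv2.imwrite("pics/end.png",np.hstack(o))
E
```

```text
33.1 pos [ 0.4027 -0.1998  0.203 ] jig x,y mm -174.8 -21.6 jaw -49.55 F x,y,z 0.08 0.2 -0.6 w 0.004
[(1358, 0.1168), (837, 0.0936)] [(1157, 0.117), (1141, 0.0946)]
```

View pics/end.png

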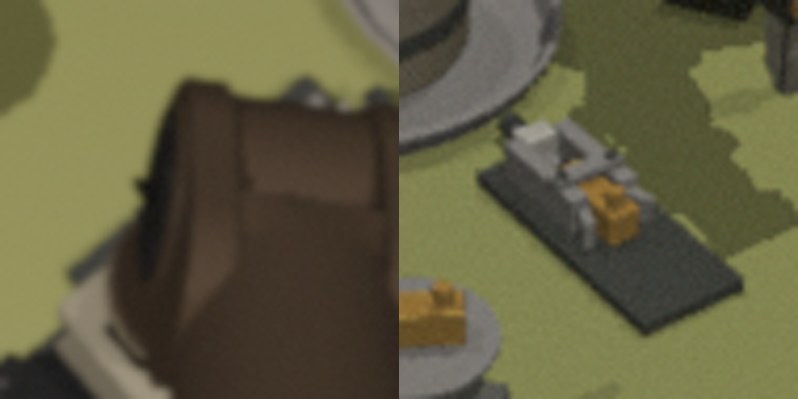

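The side crop shows the bar in the channel with its nose past the bridge at about (570,168) and its stub behind the bridge. The lighter bar lies on its pan. Handing in.

```bash
python3 -c "
from cell import arm
print(arm.sign_off())"
```

```text
the job is handed in; nothing more can be done
None
```

The job is done and handed in at about 33 s on the clock, out of 72 s allowed.

- **Weighing:** I set both bars on opposite pans and let go. The left pan settled at 100.5 mm and the right at 110.7 mm, a tilt of about -0.041 rad. The bar on the left pan is heavier by about 0.1 kg. The tilts under each bar alone, about 0.134 and 0.093 rad, agree with this.
- **Lighter bar:** It was left lying on the right pan, which reads 93.6 mm with the left pan empty.
- **Heavier bar:** I guided it nose first into the channel, then pushed it with shut fingers. Drag was about 4 to 5 N, and the tip answered at roughly 4 N/mm. I pressed to about 14.8 N in all, so about 10.5 N on the stop, then backed off.
- **Last checks:** The side picture shows the bar under the bridge with its stub behind it. The gripper is clear and reads no force.
- **Not confirmed:** In the last top view the arm hid the jig. That the nose still bears on the tip after I backed off rests on the force and position readings, not on a picture. I did not re-check the bystander objects; no reading suggested the arm had touched any.
- **Disagreement:** The two cameras differed by about 3 to 6 mm in y. I used a position between them, and the bar met no side force until it reached the ball.

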